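# Hook the parallel ruler into the drawing board's guide groove

### The arm

A 6-joint arm with a two-finger parallel gripper is mounted at the origin on the work surface. World frame = base frame: x ahead of the robot, y to its left, z up, the work surface at z = 0. Lengths are in m, angles in rad, forces in N, time in s.
With the tool pointing down it reaches from about 0.3 to 0.75 m from the base axis. Payload 8.5 kg.
Tool frame: the origin (TCP) lies between the finger pads; the fingertips stand 19 mm ahead of it and the grasp point (between the pads) is the TCP; z points along the fingers, y is the line along which they close (so a half turn about z gives the same grasp; the last joint's range is limited). The gripper opens to 85 mm and grips with 20 to 120 N. Pads are 22 mm wide; open, the fingers measure 114 mm over their backs; the gripper's body (76 mm by 85 mm) begins 54 mm behind the grasp point. The pads swing forward as they close: fully open they stand 13 mm farther back than shut.
Start: joints at [1.024, 0.381, 1.297, -0, 1.464, -0.215], TCP at [0.179, 0.52, 0.25] pointing down, gripper open.
Joint ranges: [-3.11, 3.11], [-0.89, 2.33], [0.22, 2.48], [-1.42, 4.56], [0.17, 2.85], [-2.88, 2.88]. Speed limits (rad/s): [2.39, 2.39, 3.14, 3.14, 3.14, 3.14].

### API

Orientations are given as a unit quaternion [w, x, y, z].
In Python, from plant import bot gives the robot as it stands. The module is installed in compiled form; this text tells all that it offers.
- The arm moves only by the tool step_arm, never from a script. Its argument "deltas" is a list of rows, each a list of 5 numbers: the opening, from 0 (shut) to 1 (fully open), then the shift along the tool's x, y, z in units of 3 cm (1.0 is 3 cm), then the turn about the tool's z in units of 0.1 rad (1.0 is 0.1 rad). In form: [[jaw, x, y, z, roll], ...]. A call has 1 to 5 rows; each row shifts and turns the commanded pose from where the row before left it, along the tool's axes as they then stand; what a row does not reach is not made up. A row lasts 1/12 s, in which the tool goes at most 41.7 mm and 7.16 degrees, less where a joint would pass 70% of its speed; a pose out of reach is approached as far as the arm can. A call with a number of a shift or a turn outside -1 to 1 is refused whole. A call with a gripper value outside its range is refused whole. The fingers move at their own pace and stop on an object; "squeeze" is the grip in N (left out, the last holds). Time passes only in rows, so rows that do not move let the fingers close. It gives the time, the measured TCP pose, the force, the opening and the grip force at its end, in the units of the state.
- bot.sense(): the state, without advancing time (a new reading comes with each control period).
- bot.read_camera(name): name is "scene" or "side" or "wrist"; returns a dict with "pixels" (480x640x3 uint8, blue, green, red), "fx", "fy", "cx", "cy" (pixels), "dist" ([k1, k2, p1, p2, k3] as OpenCV has them; the pictures are not rectified), "world_from_camera" (4x4, takes a point from camera to world coordinates); the wrist camera has in their place "tool_from_camera" (4x4, takes a point from camera to tool coordinates, whose origin is the TCP and whose axes are the flange's). Camera axes: x right, y up, looking along -z (the intrinsics and any distortion apply to the point x, -y, -z); pixel columns grow to the right and rows downward; lengths in m; the calibration is good to about 2 mm. A picture is of the moment at which its call begins: read the wrist's pose just before it. There is no depth.
- bot.finish_job(): hands the job in; it is judged then, once.
Trained networks look in the newest picture that a camera, given by its name, has taken for a name from the list of things; names that differ only in an ending like _2 or _b are one class to them, and where a whole thing is asked for, a point or a joint stands for the part that bears it (a point fixed in the world has none). Each returns a list of dicts, best first, with "confidence" (0 to 1); they miss things now and then, are a little off and sometimes report something else, mostly with a low value. They report only what shows in the picture. A call takes as long as a camera call.
- bot.search_frame(label, camera): "location" ([x, y, z] in m, in world coordinates, good to about 4 mm: the middle of the surface that is visible of it).
- bot.mark_of(label, camera): "location" ([x, y, z] in m, in world coordinates, good to about 4 mm: a listed point, or the origin of a listed thing).
The state is a dict: "time": time; "joint_pos": joint angles; "qvel": joint speeds; "effort": joint torques, N m; "tcp_pos": TCP position; "eef_rot": TCP orientation; "force": force on the tool from outside, world axes, zero at the start; "moment": the same for the moment, N m; "grip_width": opening from 0.0 (shut) to 1.0 (fully open); "gripper_force": force on a finger pad.
Only numpy, scipy, OpenCV 4.12 (cv2) and the standard library are available. Lean on these libraries where they do the work, as an engineer would, in place of code of your own. Each camera call takes 0.05 s, during which the arm holds its last target. There are 200 camera calls.

### The job

Fit the parallel ruler to the drawing board: take it by its orange grip, slowly set its tongue down on the black margin in the far half of the board, blade to the right across the sheet, and drag it sideways with a light touch until the tongue drops fully into the hidden guide groove. Then slide it along the groove towards you until it meets the near end, and let go so that it lies flat, ready to rule. Never press or push it hard against the board, and leave the ink jar, spray can and brush mug where they stand.

Things in the scene. Friction and masses are not known exactly. Their poses are not given: they have to be found in the camera images.
- board: A4 drawing board, fixed to the desk, 350 (x) x 322 (y) x 15 mm. Origin: centre of its underside. x points up the sheet, away from the robot; y to the sheet's left. Grey face with white sheet: y -161 to +81 mm, top 15 mm up. Black margin: y +81 to +131, x -155 to +155, top 14 mm up. Aluminium edge rail: y +131 to +161, top 15 mm up. All rigid.
- board_margin (a point): Middle of the black margin's top (board x 0, y +106 mm, 14 mm up); board's axes. In the margin runs one straight guide groove along x, also black: 6 mm wide, 8 mm deep, square-edged, closed at both ends. It is in an insert clamped to suit the sheet, so its y is not measured: its centre line lies anywhere within 15 mm either side of this point and stays put while you work.
- board_mark (a point): Red mark on the edge rail (board x -110, y +146 mm, 15 mm up); board's axes. It stands level with the near end of the groove; the groove runs from there 240 mm in +x. With the tongue against that end, the tongue's middle is at board x -92 mm.
- ruler_grip (a point): Middle of the orange grip of the loose parallel ruler (about 0.2 kg), which starts left of the board. Axes: x along the blade away from the head, y across it, z up. Grip: upright bar 16 (x) x 50 (y) mm, from 26 mm below this point to 18 above. Under it a black head, 40 (x) x 56 (y) mm. The ruler balances about 35 mm along the blade. Fitted, its x is along the board's -y, its y along the board's x.
- ruler_tongue (a point): Lowest point of the ruler's white guide tongue, 40 mm below the grip's middle; ruler's axes. Tongue: 4 mm thick (x), 36 long (y), slightly bevelled nose, stands 5 mm below a grey sole 14 (x) x 56 (y) mm. Fully in, the sole lies on the margin and this point is 5 mm below the margin's top. At the start the tongue stands on the desk.
- ruler_blade (a point): Far end of the ruler's aluminium blade, mid-thickness, 265 mm along x from the tongue; ruler's axes. Blade 30 mm wide (y), 3 mm thick, from 15 to 265 mm along x, underside 6 mm above the tongue's lowest point, so it lies on the sheet when the tongue is fully in. It starts lying on a 6 mm thick drawing pad.
- ink: Amber ink jar with black lid, 48 mm across, 62 mm tall, standing right of the board; origin at the centre of its underside; bystander
- spray: Spray can, 54 mm across, 170 mm tall, standing right of the board; origin at the centre of its underside; bystander
- brush_mug: White mug of brushes, 80 mm across, about 175 mm tall with the brushes, standing to the left of the drawing pad; origin at the centre of its underside; bystander

How it is judged:
On the way:
1. the tongue is down in the groove, away from its near end, blade to the right (z of ruler_tongue in the frame of board below 0.0105 m and y of ruler_tongue in the frame of board between 0.085 and 0.127 m and x of ruler_tongue in the frame of board between -0.03 and 0.12 m and y of ruler_blade in the frame of board below 0 m), for 0.2 s.
At the end, for the whole second after the job is handed in: the ruler is released, still and flat (within 0.03 rad), its tongue down in the groove to within 1.2 mm of fully in, blade across the sheet, and its tongue within 4 mm of the groove's near end (z of ruler_tongue in the frame of board below 0.0102 m and y of ruler_tongue in the frame of board between 0.085 and 0.127 m and x of ruler_tongue in the frame of board between -0.096 and -0.088 m and z of ruler_grip in the frame of board above 0.045 m and angle between the y axis of ruler_grip and the x axis of board, either way round below 0.1 rad and angle between ruler_grip's own z axis and vertical below 0.03 rad and linear speed of ruler below 0.01 m/s and y of ruler_blade in the frame of board below 0 m); the robot touches nothing.
It fails at once if the ruler is pressed or pushed against the board with more than 35 N (contact force between ruler and board above 35 N).
It fails at once if a bystander is shifted by more than 15 mm (distance of any of ink, spray, brush_mug from where it was at the start of the episode above 0.015 m).
It also fails if it takes over 72 s, if anything falls off the work surface, if the arm or the gripper's body presses on something with over 40 N, if the wrist force passes 120 N, or if a joint passes its speed limit or range.

## Working session

There is one attempt and no reset: what is moved stays moved. The work goes in short steps, Python scripts to look and compute and a tool call to move; the robot and the scene stay as the last step left them, time stands still between calls to the robot, and variables do not carry over. Pictures are saved under pics/ and viewed, at most 10 in all, crops included, and the job is handed in when it is done.

Besides the shell and the picture viewer there is one more tool, called after "Request:" as name(argument=value, ...) on one line, values as JSON. step_arm: Moves the arm, as the interface text tells. Its arguments: {"type":"object","properties":{"deltas":{"type":"array"},"squeeze":{"type":"number"}},"required":["deltas"]}

```bash
mkdir -p pics; cat > h.py <<'E'
from plant import bot
import numpy as np, cv2
def st():
    s=bot.sense(); print({k:np.round(s[k],4).tolist() for k in ("time","tcp_pos","eef_rot","force","moment","grip_width","gripper_force")}); return s
def cam(n):
    s=bot.sense(); c=bot.read_camera(n)
    if n=="wrist":
        from scipy.spatial.transform import Rotation as R
        q=s["eef_rot"]; T=np.eye(4); T[:3,:3]=R.from_quat([q[1],q[2],q[3],q[0]]).as_matrix(); T[:3,3]=s["tcp_pos"]
        c["world_from_camera"]=T@np.array(c["tool_from_camera"])
    c["K"]=np.array([[c["fx"],0,c["cx"]],[0,c["fy"],c["cy"]],[0,0,1.]]); c["W"]=np.array(c["world_from_camera"]); c["D"]=np.array(c["dist"],float); return c
def px2w(c,uv,z):
    u=cv2.undistortPoints(np.array(uv,float).reshape(-1,1,2),c["K"],c["D"]).reshape(-1,2)
    d=np.c_[u[:,0],-u[:,1],-np.ones(len(u))]@c["W"][:3,:3].T; o=c["W"][:3,3]
    return o+d*((z-o[2])/d[:,2])[:,None]
E
python3 - <<'E'
from h import *
s=st()
for n in ("scene","side","wrist"):
    c=cam(n); cv2.imwrite(f"pics/{n}0.png",c["pixels"])
    for l in ("board","board_margin","board_mark","ruler_grip","ruler_tongue","ruler_blade","ink","spray","brush_mug"):
        r=bot.mark_of(l,n)
        if r: print(n,l,[(np.round(q["location"],4).tolist(),round(q["confidence"],2)) for q in r[:2]])
E
```

```text
{'time': 0.0, 'tcp_pos': [0.179, 0.5198, 0.2497], 'eef_rot': [-0.0003, 0.1651, 0.9863, -0.0007], 'force': [-0.3228, 0.1199, -0.7209], 'moment': [-0.0547, 0.0509, 0.0306], 'grip_width': 1.0021, 'gripper_force': 0.0}
scene board [([0.4518, -0.4191, -0.0016], 0.67), ([0.5921, -0.1467, 0.001], 0.6)]
scene board_margin [([0.5906, -0.0401, 0.0103], 0.74)]
scene board_mark [([0.4838, -0.002, 0.0153], 0.73)]
scene ruler_grip [([0.4764, 0.219, 0.0389], 0.8)]
scene ruler_tongue [([0.4727, 0.2199, -0.0021], 0.84)]
scene ruler_blade [([0.735, 0.2566, 0.0069], 0.83)]
scene ink [([0.449, -0.4216, -0.002], 0.6)]
scene spray [([0.6153, -0.4202, 0.0004], 0.56)]
scene brush_mug [([0.59, 0.4874, 0.002], 0.58)]
side board [([0.588, -0.1454, 0.0006], 0.83), ([0.7369, 0.2591, 0.0036], 0.17)]
side board_margin [([0.4509, -0.4239, 0.0028], 0.61), ([0.589, -0.0396, 0.0162], 0.58)]
side board_mark [([0.4807, -0.0021, 0.0134], 0.64), ([0.4516, -0.4238, 0.0032], 0.27)]
side ruler_grip [([0.4743, 0.2185, 0.0427], 0.88)]
side ruler_tongue [([0.4764, 0.2236, -0.0014], 0.64)]
side ruler_blade [([0.7398, 0.2616, 0.005], 0.6)]
side ink [([0.4517, -0.4229, 0.0021], 0.66)]
side spray [([0.6113, -0.4167, 0.0023], 0.8), ([0.5906, -0.1451, 0.0029], 0.4)]
side brush_mug [([0.5881, 0.4871, -0.0028], 0.86)]
```

View scene.

View pics/scene0.png

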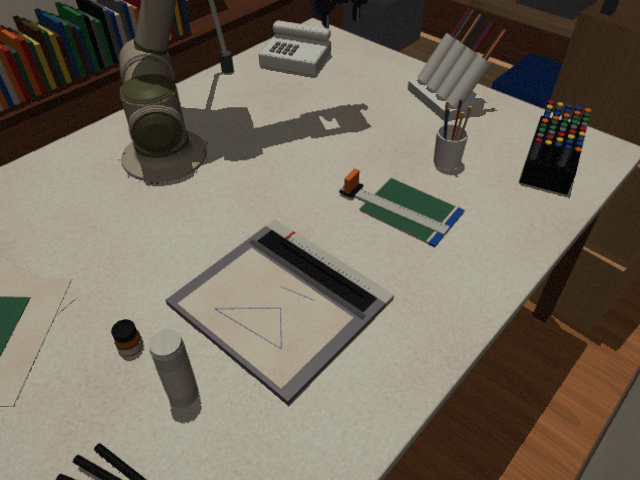

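View pics/wrist0.png

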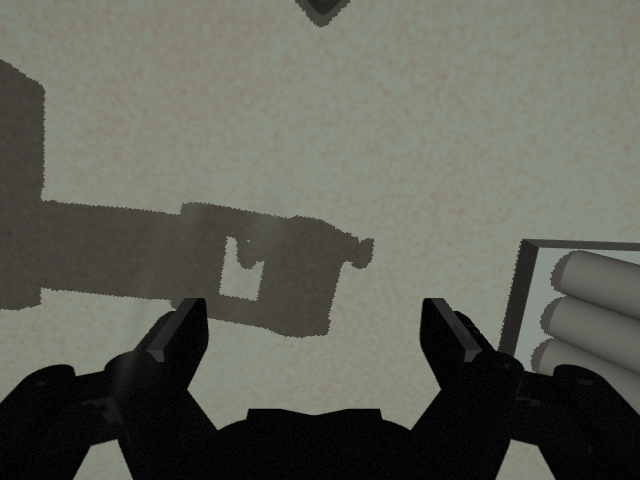

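```bash
cat >> h.py <<'E'
def yaw_tool(s):
    q=s["eef_rot"]; from scipy.spatial.transform import Rotation as R
    M=R.from_quat([q[1],q[2],q[3],q[0]]).as_matrix(); return np.arctan2(M[1,1],M[0,1]),M
def plan(p,yaw,n,jaw,s=None):
    "rows in tool axes from the measured pose to p, yaw (of tool y) in n rows"
    s=s or bot.sense(); y0,M=yaw_tool(s); y0v=y0
    d=(np.array(p)-s["tcp_pos"])/n; dy=(yaw-y0)/n
    print("yaw",round(y0,4),"pos",np.round(s["tcp_pos"],4),"tiltz",np.round(M[:,2],4))
    for i in range(n):
        a=y0+dy*i; ty=np.array([np.cos(a),np.sin(a),0]); tz=np.array([0,0,-1.]); tx=np.cross(ty,tz)
        print([jaw]+[round(float(x),2) for x in (d@tx/.03,d@ty/.03,d@tz/.03,-dy/.1)])
E
python3 - <<'E'
from h import *
plan([0.435,0.213,0.19],0.145,15,1)
E
```

```text
yaw 1.239 pos [0.1792 0.52   0.2503] tiltz [ 0. -0. -1.]
[1, -0.76, -0.46, 0.13, 0.73]
[1, -0.79, -0.4, 0.13, 0.73]
[1, -0.82, -0.34, 0.13, 0.73]
[1, -0.84, -0.28, 0.13, 0.73]
[1, -0.86, -0.22, 0.13, 0.73]
[1, -0.87, -0.16, 0.13, 0.73]
[1, -0.88, -0.09, 0.13, 0.73]
[1, -0.89, -0.03, 0.13, 0.73]
[1, -0.89, 0.03, 0.13, 0.73]
[1, -0.88, 0.1, 0.13, 0.73]
[1, -0.87, 0.16, 0.13, 0.73]
[1, -0.86, 0.23, 0.13, 0.73]
[1, -0.84, 0.29, 0.13, 0.73]
[1, -0.82, 0.35, 0.13, 0.73]
[1, -0.79, 0.41, 0.13, 0.73]
```

Request:
step_arm(deltas=[[1, -0.76, -0.46, 0.13, 0.73], [1, -0.79, -0.4, 0.13, 0.73], [1, -0.82, -0.34, 0.13, 0.73], [1, -0.84, -0.28, 0.13, 0.73], [1, -0.86, -0.22, 0.13, 0.73]])

```text
time: 1.92
tcp_pos: [0.2652, 0.417, 0.2307]
eef_rot: [0.0, 0.343, 0.939, 0.0]
force: [-0.1, 0.2, -0.1]
grip_width: 0.998
gripper_force: 0.0
```

Request:
step_arm(deltas=[[1, -0.87, -0.16, 0.13, 0.73], [1, -0.88, -0.09, 0.13, 0.73], [1, -0.89, -0.03, 0.13, 0.73], [1, -0.89, 0.03, 0.13, 0.73], [1, -0.88, 0.1, 0.13, 0.73]])

```text
time: 2.33
tcp_pos: [0.3504, 0.3146, 0.2113]
eef_rot: [0.0, 0.508, 0.861, 0.0]
force: [0.9, 0.3, -1.3]
grip_width: 1.0
gripper_force: 0.0
```

Request:
step_arm(deltas=[[1, -0.87, 0.16, 0.13, 0.73], [1, -0.86, 0.23, 0.13, 0.73], [1, -0.84, 0.29, 0.13, 0.73], [1, -0.82, 0.35, 0.13, 0.73], [1, -0.79, 0.41, 0.13, 0.73]])

```text
time: 2.75
tcp_pos: [0.4358, 0.2121, 0.1918]
eef_rot: [0.0, 0.656, 0.755, 0.0]
force: [0.6, 0.7, -0.3]
grip_width: 0.998
gripper_force: 0.0
```

Request:
step_arm(deltas=[[1, 0, 0, 0, 0], [1, 0, 0, 0, 0]])

```text
time: 2.92
tcp_pos: [0.4355, 0.2126, 0.1916]
eef_rot: [-0.0, 0.655, 0.756, -0.0]
force: [-0.1, 0.3, 0.0]
grip_width: 0.998
gripper_force: 0.0
```

```bash
python3 - <<'E'
from h import *
s=st(); print(yaw_tool(s)[0])
c=cam("wrist"); cv2.imwrite("pics/wrist1.png",c["pixels"])
for l in ("ruler_grip","ruler_tongue","ruler_blade","board_mark"):
    r=bot.mark_of(l,"wrist")
    if r: print(l,[(np.round(q["location"],4).tolist(),round(q["confidence"],2)) for q in r[:2]])
E
```

```text
{'time': 2.9167, 'tcp_pos': [0.4355, 0.2126, 0.1916], 'eef_rot': [-0.0002, 0.655, 0.7557, -0.0002], 'force': [-0.1298, 0.3297, 0.0179], 'moment': [0.0321, 0.0286, 0.0095], 'grip_width': 0.9982, 'gripper_force': 0.0}
0.14250701203637192
ruler_grip [([0.4812, 0.2196, 0.0403], 0.65)]
ruler_tongue [([0.4763, 0.2208, -0.0029], 0.81)]
board_mark [([0.4745, -0.0016, 0.0141], 0.89), ([0.4755, 0.2231, -0.0], 0.56)]
```

View pics/wrist1.png

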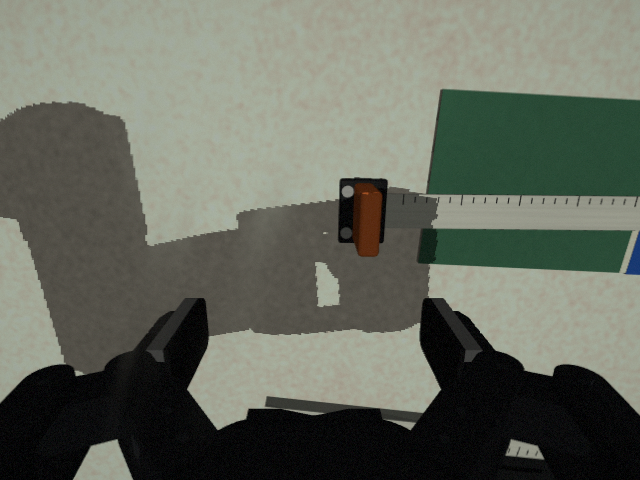

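```bash
python3 - <<'E'
from h import *
c=cam("wrist"); print(c["W"].round(3))
im=c["pixels"]; hsv=cv2.cvtColor(im,cv2.COLOR_BGR2HSV)
m=((hsv[...,0]<18)&(hsv[...,1]>150)&(hsv[...,2]>60)).astype(np.uint8); m[:, :300]=0; m[:,420:]=0;m[:150]=0;m[280:]=0
ys,xs=np.nonzero(m); print(xs.min(),xs.max(),ys.min(),ys.max())
for y in range(ys.min(),ys.max()+1,8):
    r=xs[ys==y]; print(y,r.min(),r.max())
e=px2w(c,[[445,195],[625,198],[445,227],[625,230]],0.009); print(e.round(4)); d=e[1::2]-e[::2]; print(np.arctan2(d[:,1],d[:,0]))
cv2.imwrite("pics/w1c.png",cv2.resize(im[165:275,320:480],None,fx=5,fy=5,interpolation=cv2.INTER_CUBIC))
E
```

```text
[[ 0.989 -0.139 -0.042  0.424]
 [ 0.145  0.947  0.286  0.287]
 [-0.    -0.289  0.957  0.316]
 [ 0.     0.     0.     1.   ]]
356 382 186 258
186 357 371
194 360 379
202 362 381
210 361 381
218 361 380
226 361 380
234 360 379
242 360 379
250 359 378
258 363 374
[[0.5427 0.2478 0.009 ]
 [0.6962 0.2678 0.009 ]
 [0.5497 0.2202 0.009 ]
 [0.7074 0.2406 0.009 ]]
[0.12934872 0.12852408]
```

View pics/w1c.png

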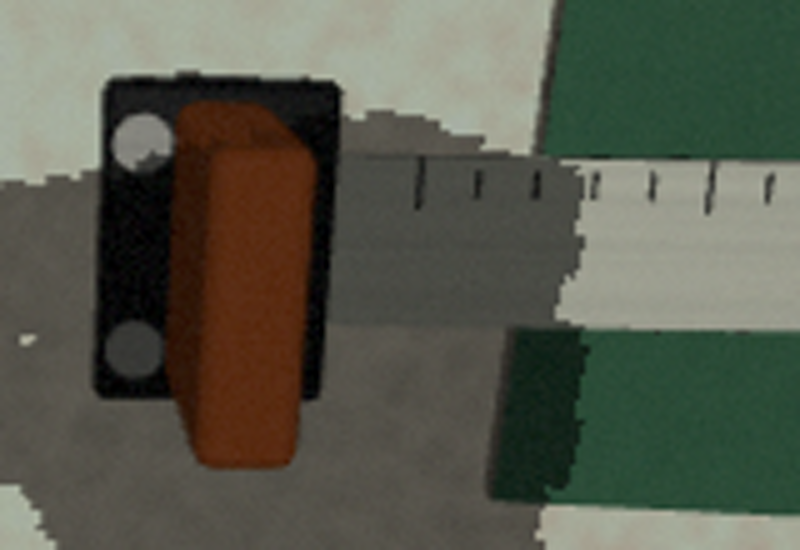

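```bash
python3 - <<'E'
from h import *
c=cam("wrist")
e=px2w(c,[[362.4,195],[383,195],[379.6,258.4],[359.6,258.4]],0.058); print(e.round(4),e.mean(0))
d=e[0]-e[3]; print(np.arctan2(d[1],d[0])-np.pi/2, np.linalg.norm(d))
p=[e.mean(0)[0],e.mean(0)[1],0.10]
plan(p,0.13,4,1); 
E
```

```text
[[0.4651 0.2455 0.058 ]
 [0.4797 0.2476 0.058 ]
 [0.4868 0.1997 0.058 ]
 [0.4719 0.1975 0.058 ]] [0.47586195 0.22258749 0.058     ]
0.14057247476029455 0.048410631435525986
yaw 0.1455 pos [0.4346 0.2138 0.192 ] tiltz [ 3.e-04  1.e-04 -1.e+00]
[1, 0.02, 0.35, 0.77, 0.04]
[1, 0.02, 0.35, 0.77, 0.04]
[1, 0.02, 0.35, 0.77, 0.04]
[1, 0.03, 0.35, 0.77, 0.04]
```

Request:
step_arm(deltas=[[1, 0.02, 0.35, 0.77, 0.04], [1, 0.02, 0.35, 0.77, 0.04], [1, 0.0, 0.35, 0.77, 0.02], [1, 0.0, 0.35, 0.77, 0], [1, 0, 0, 0, 0]])

```text
time: 3.68
tcp_pos: [0.476, 0.2202, 0.0959]
eef_rot: [-0.002, 0.658, 0.753, -0.002]
force: [-1.0, -0.4, -0.5]
grip_width: 1.003
gripper_force: 0.0
```

```bash
python3 - <<'E'
from h import *
plan([.4759,.2215,.042],.137,5,1)
E
```

```text
yaw 0.1343 pos [0.476  0.2202 0.0959] tiltz [-0.0055 -0.0012 -1.    ]
[1, 0.01, 0.0, 0.36, -0.01]
[1, 0.01, 0.0, 0.36, -0.01]
[1, 0.01, 0.0, 0.36, -0.01]
[1, 0.01, 0.0, 0.36, -0.01]
[1, 0.01, 0.0, 0.36, -0.01]
```

Request:
step_arm(deltas=[[1, 0.01, 0, 0.36, 0], [1, 0.01, 0, 0.36, 0], [1, 0.01, 0, 0.36, 0], [1, 0.01, 0, 0.36, 0], [1, 0.01, 0, 0.36, 0]])

```text
time: 4.1
tcp_pos: [0.4761, 0.2221, 0.0464]
eef_rot: [0.0, 0.658, 0.753, 0.001]
force: [-0.2, -0.1, -1.1]
grip_width: 1.003
gripper_force: 0.0
```

Request:
step_arm(deltas=[[0.5, 0, 0, 0, 0], [0.3, 0, 0, 0, 0], [0.25, 0, 0, 0, 0], [0.2, 0, 0, 0, 0], [0, 0, 0, 0, 0]], squeeze=40)

```text
time: 4.52
tcp_pos: [0.4765, 0.2218, 0.0462]
eef_rot: [0.0, 0.658, 0.753, 0.001]
force: [-0.5, -0.3, 1.0]
grip_width: 0.296
gripper_force: 0.0
```

Request:
step_arm(deltas=[[0, 0, 0, 0, 0], [0, 0, 0, 0, 0], [0, 0, 0, 0, 0], [0, 0, 0, 0, 0], [0, 0, 0, 0, 0]])

```text
time: 4.93
tcp_pos: [0.4765, 0.2218, 0.0461]
eef_rot: [0.0, 0.658, 0.753, 0.0]
force: [-0.8, -0.6, 6.8]
grip_width: 0.18
gripper_force: 42.0
```

```bash
python3 - <<'E'
from h import *
s=st(); print(yaw_tool(s))
E
```

```text
{'time': 4.9333, 'tcp_pos': [0.4765, 0.2218, 0.0461], 'eef_rot': [0.0003, 0.6582, 0.7529, 0.0004], 'force': [-0.8124, -0.6089, 6.835], 'moment': [0.0223, 0.2155, -0.0022], 'grip_width': 0.1803, 'gripper_force': 41.9985}
(np.float64(0.13401083512671752), array([[-1.33610146e-01,  9.91033566e-01,  8.94756173e-04],
       [ 9.91033967e-01,  1.33610025e-01,  1.93975495e-04],
       [ 7.26878318e-05,  9.12650854e-04, -9.99999581e-01]]))
```

Request:
step_arm(deltas=[[0, 0, 0, -0.2, 0], [0, 0, 0, -0.4, 0], [0, 0, 0, -0.6, 0], [0, 0, 0, -0.6, 0], [0, 0, 0, -0.2, 0]])

```text
time: 5.35
tcp_pos: [0.4769, 0.2219, 0.1076]
eef_rot: [0.001, 0.658, 0.753, 0.001]
force: [0.9, 0.6, -1.8]
grip_width: 0.179
gripper_force: 40.8
```

Request:
step_arm(deltas=[[0, 0, 0, 0, 0], [0, 0, 0, 0, 0], [0, 0, 0, 0, 0]])

```text
time: 5.6
tcp_pos: [0.4757, 0.2215, 0.1044]
eef_rot: [-0.001, 0.658, 0.753, -0.001]
force: [-0.3, -0.2, -1.8]
grip_width: 0.179
gripper_force: 40.9
```

```bash
python3 - <<'E'
from h import *
s=st()
for n in ("scene","side"):
    cam(n)
    for l in ("board_margin","board_mark"): 
        print(n,l,[(np.round(q["location"],4).tolist(),round(q["confidence"],2)) for q in bot.mark_of(l,n)[:2]])
plan([.64,-.04,.115],-1.57,20,0)
E
```

```text
{'time': 5.6, 'tcp_pos': [0.4757, 0.2215, 0.1044], 'eef_rot': [-0.0006, 0.6582, 0.7528, -0.0008], 'force': [-0.2577, -0.233, -1.8129], 'moment': [0.027, 0.056, -0.0623], 'grip_width': 0.1791, 'gripper_force': 40.8732}
scene board_margin [([0.5882, -0.0389, 0.0122], 0.75)]
scene board_mark [([0.4805, -0.0056, 0.015], 0.64)]
side board_margin [([0.4749, 0.2232, 0.0598], 0.61), ([0.5892, -0.0395, 0.0162], 0.58)]
side board_mark [([0.4837, -0.0023, 0.0155], 0.69)]
yaw 0.134 pos [0.4762 0.2217 0.105 ] tiltz [-8.e-04 -1.e-04 -1.e+00]
[0, -0.47, 0.21, -0.02, 0.85]
[0, -0.45, 0.25, -0.02, 0.85]
[0, -0.43, 0.29, -0.02, 0.85]
[0, -0.4, 0.32, -0.02, 0.85]
[0, -0.37, 0.36, -0.02, 0.85]
[0, -0.34, 0.39, -0.02, 0.85]
[0, -0.3, 0.41, -0.02, 0.85]
[0, -0.27, 0.44, -0.02, 0.85]
[0, -0.23, 0.46, -0.02, 0.85]
[0, -0.19, 0.48, -0.02, 0.85]
[0, -0.15, 0.49, -0.02, 0.85]
[0, -0.11, 0.5, -0.02, 0.85]
[0, -0.06, 0.51, -0.02, 0.85]
[0, -0.02, 0.51, -0.02, 0.85]
[0, 0.02, 0.51, -0.02, 0.85]
[0, 0.07, 0.51, -0.02, 0.85]
[0, 0.11, 0.5, -0.02, 0.85]
[0, 0.15, 0.49, -0.02, 0.85]
[0, 0.19, 0.48, -0.02, 0.85]
[0, 0.23, 0.46, -0.02, 0.85]
```

```bash
python3 - <<'E'
from h import *
for n,pr in (("scene",None),("side",None)):
    c=cam(n); im=c["pixels"]
    # project expected margin polygon, segment dark inside dilated polygon
    P=np.array([[.5897+x,-.0395+y,.014] for x,y in((-.155,-.025),(.155,-.025),(.155,.025),(-.155,.025))])
    Wi=np.linalg.inv(c["W"]); q=P@Wi[:3,:3].T+Wi[:3,3]; q[:,1:]*=-1
    uv=cv2.projectPoints(q,np.zeros(3),np.zeros(3),c["K"],c["D"])[0].reshape(-1,2); print(n,uv.round(0).tolist())
    msk=np.zeros(im.shape[:2],np.uint8); cv2.fillConvexPoly(msk,uv.astype(int),1); msk=cv2.dilate(msk,np.ones((11,11)))
    g=cv2.cvtColor(im,cv2.COLOR_BGR2GRAY); b=((g<45)&(msk>0)).astype(np.uint8); b=cv2.morphologyEx(b,cv2.MORPH_OPEN,np.ones((3,3)))
    k,lab,sta,_=cv2.connectedComponentsWithStats(b); i=1+np.argmax(sta[1:,4]); ys,xs=np.nonzero(lab==i)
    w=px2w(c,np.c_[xs,ys],.014)[:,:2].astype(np.float32); r=cv2.minAreaRect(w*1000); print(r,np.radians(r[2]))
    cv2.imwrite(f"pics/{n}2.png",im)
E
```

```text
scene [[257.0, 240.0], [362.0, 312.0], [377.0, 298.0], [273.0, 228.0]]
((589.9691772460938, -40.99782180786133), (307.7493896484375, 48.1834602355957), 0.7178260087966919) 0.012528427309952054
side [[389.0, 248.0], [262.0, 232.0], [256.0, 244.0], [387.0, 260.0]]
((582.0271606445312, -42.33452606201172), (317.519775390625, 97.51872253417969), 0.19173400104045868) 0.0033463896061782373
```

```bash
python3 - <<'E'
from h import *
plan([.64,-.022,.1],-1.558,20,0)
E
```

```text
yaw 0.134 pos [0.4762 0.2217 0.1052] tiltz [-3.e-04 -1.e-04 -1.e+00]
[0, -0.44, 0.22, 0.01, 0.85]
[0, -0.42, 0.25, 0.01, 0.85]
[0, -0.4, 0.29, 0.01, 0.85]
[0, -0.37, 0.32, 0.01, 0.85]
[0, -0.34, 0.35, 0.01, 0.85]
[0, -0.31, 0.38, 0.01, 0.85]
[0, -0.28, 0.4, 0.01, 0.85]
[0, -0.24, 0.42, 0.01, 0.85]
[0, -0.21, 0.44, 0.01, 0.85]
[0, -0.17, 0.46, 0.01, 0.85]
[0, -0.13, 0.47, 0.01, 0.85]
[0, -0.09, 0.48, 0.01, 0.85]
[0, -0.05, 0.49, 0.01, 0.85]
[0, -0.01, 0.49, 0.01, 0.85]
[0, 0.03, 0.49, 0.01, 0.85]
[0, 0.08, 0.48, 0.01, 0.85]
[0, 0.12, 0.48, 0.01, 0.85]
[0, 0.16, 0.46, 0.01, 0.85]
[0, 0.19, 0.45, 0.01, 0.85]
[0, 0.23, 0.43, 0.01, 0.85]
```

Request:
step_arm(deltas=[[0, -0.44, 0.22, 0.01, 0.85], [0, -0.42, 0.25, 0.01, 0.85], [0, -0.4, 0.29, 0.01, 0.85], [0, -0.37, 0.32, 0.01, 0.85], [0, -0.34, 0.35, 0.01, 0.85]])

```text
time: 6.42
tcp_pos: [0.5177, 0.1601, 0.1039]
eef_rot: [-0.0, 0.803, 0.595, -0.0]
force: [0.0, 0.5, -1.5]
grip_width: 0.177
gripper_force: 40.8
```

Request:
step_arm(deltas=[[0, -0.31, 0.38, 0.01, 0.85], [0, -0.28, 0.4, 0.01, 0.85], [0, -0.24, 0.42, 0.01, 0.85], [0, -0.21, 0.44, 0.01, 0.85], [0, -0.17, 0.46, 0.01, 0.85]])

```text
time: 6.83
tcp_pos: [0.5582, 0.0991, 0.1023]
eef_rot: [-0.0, 0.911, 0.413, -0.0]
force: [0.5, 0.2, -1.3]
grip_width: 0.183
gripper_force: 40.8
```

Request:
step_arm(deltas=[[0, -0.13, 0.47, 0.01, 0.85], [0, -0.09, 0.48, 0.01, 0.85], [0, -0.05, 0.49, 0.01, 0.85], [0, -0.01, 0.49, 0.01, 0.85], [0, 0.03, 0.49, 0.01, 0.85]])

```text
time: 7.25
tcp_pos: [0.5986, 0.0377, 0.1008]
eef_rot: [-0.0, 0.977, 0.211, -0.0]
force: [0.5, -0.8, -1.6]
grip_width: 0.174
gripper_force: 40.8
```

Request:
step_arm(deltas=[[0, 0.08, 0.48, 0.01, 0.85], [0, 0.12, 0.48, 0.01, 0.85], [0, 0.16, 0.46, 0.01, 0.85], [0, 0.19, 0.45, 0.01, 0.85], [0, 0.23, 0.43, 0.01, 0.85]])

```text
time: 7.67
tcp_pos: [0.6392, -0.0234, 0.0992]
eef_rot: [-0.0, 1.0, 0.0, -0.0]
force: [-0.1, 0.7, -1.8]
grip_width: 0.181
gripper_force: 40.8
```

Request:
step_arm(deltas=[[0, 0, 0, 0, 0], [0, 0, 0, 0, 0], [0, 0, 0, 0, 0]])

```text
time: 7.92
tcp_pos: [0.6384, -0.0221, 0.0992]
eef_rot: [-0.0, 1.0, 0.003, -0.0]
force: [-0.5, 0.0, -2.3]
grip_width: 0.181
gripper_force: 40.8
```

```bash
python3 - <<'E'
from h import *
s=st()
for n in ("scene","side"):
    c=cam(n); cv2.imwrite(f"pics/{n}3.png",c["pixels"])
    for l in ("ruler_grip","ruler_tongue","ruler_blade"): 
        print(n,l,[(np.round(q["location"],4).tolist(),round(q["confidence"],2)) for q in bot.mark_of(l,n)[:1]])
plan([.64,-.022,.066],-1.558,5,0)
im=cv2.imread("pics/scene3.png"); im2=cv2.imread("pics/side3.png")
cv2.imwrite("pics/both3.png",np.hstack([cv2.resize(im[140:420,160:460],(400,373)),cv2.resize(im2[140:420,170:470],(400,373))]))
E
```

```text
{'time': 7.9167, 'tcp_pos': [0.6384, -0.0221, 0.0992], 'eef_rot': [-0.0002, 1.0, 0.0035, -0.0003], 'force': [-0.4755, 0.0421, -2.2632], 'moment': [0.0731, -0.049, 0.0029], 'grip_width': 0.1812, 'gripper_force': 40.8245}
scene ruler_grip [([0.6382, -0.0242, 0.0909], 0.79)]
scene ruler_tongue [([0.6342, -0.0214, 0.0502], 0.81)]
scene ruler_blade [([0.6341, -0.2846, 0.0588], 0.92)]
side ruler_grip [([0.6363, -0.0254, 0.0958], 0.69)]
side ruler_tongue [([0.6388, -0.0201, 0.0525], 0.84)]
side ruler_blade [([0.6413, -0.2836, 0.0569], 0.98)]
yaw -1.5655 pos [ 0.6388 -0.0225  0.0995] tiltz [ 0. -0. -1.]
[0, 0.01, -0.0, 0.22, -0.01]
[0, 0.01, -0.0, 0.22, -0.01]
[0, 0.01, -0.0, 0.22, -0.01]
[0, 0.01, -0.0, 0.22, -0.01]
[0, 0.01, -0.0, 0.22, -0.01]
```

View pics/both3.png

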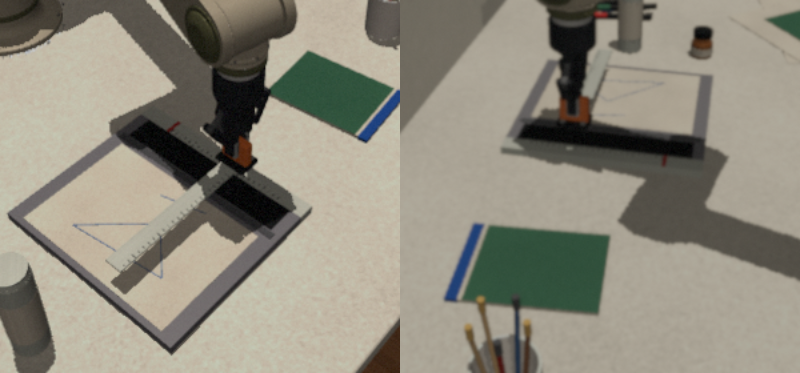

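Request:
step_arm(deltas=[[0, 0.03, 0, 0.22, -0.06], [0, 0, 0, 0.22, 0], [0, 0, 0, 0.22, 0], [0, 0, 0, 0.22, 0], [0, 0, 0, 0.2, 0]])

```text
time: 8.73
tcp_pos: [0.6395, -0.0227, 0.0658]
eef_rot: [-0.0, 1.0, 0.005, -0.001]
force: [-0.2, 0.3, -1.6]
grip_width: 0.183
gripper_force: 40.9
```

Request:
step_arm(deltas=[[0, 0, 0, 0, 0], [0, 0, 0, 0.03, 0], [0, 0, 0, 0.03, 0], [0, 0, 0, 0.03, 0]])

```text
time: 9.07
tcp_pos: [0.6399, -0.0228, 0.0646]
eef_rot: [0.0, 1.0, 0.005, 0.0]
force: [-0.1, 0.3, -1.8]
grip_width: 0.18
gripper_force: 40.7
```

Request:
step_arm(deltas=[[0, 0, 0, 0.02, 0], [0, 0, 0, 0.02, 0], [0, 0, 0, 0, 0]])

```text
time: 9.32
tcp_pos: [0.6398, -0.0227, 0.0632]
eef_rot: [0.0, 1.0, 0.005, 0.0]
force: [-0.1, -0.4, -2.5]
grip_width: 0.178
gripper_force: 40.7
```

Request:
step_arm(deltas=[[0, 0, 0, 0.02, 0], [0, 0, 0, 0.02, 0], [0, 0, 0, 0.02, 0], [0, 0, 0, 0, 0]])

```text
time: 9.65
tcp_pos: [0.6397, -0.0227, 0.0612]
eef_rot: [-0.0, 1.0, 0.005, -0.0]
force: [-0.8, 0.7, -2.0]
grip_width: 0.183
gripper_force: 40.7
```

Request:
step_arm(deltas=[[0, 0, 0, 0.02, 0], [0, 0, 0, 0.02, 0], [0, 0, 0, 0, 0]])

```text
time: 9.9
tcp_pos: [0.6398, -0.0227, 0.0602]
eef_rot: [0.0, 1.0, 0.005, 0.0]
force: [-0.2, 0.0, -1.6]
grip_width: 0.181
gripper_force: 41.0
```

Request:
step_arm(deltas=[[0, 0, 0, 0.02, 0], [0, 0, 0, 0.02, 0], [0, 0, 0, 0, 0]])

```text
time: 10.15
tcp_pos: [0.6399, -0.0227, 0.06]
eef_rot: [0.0, 1.0, 0.005, 0.0]
force: [-2.6, 0.7, 7.1]
grip_width: 0.18
gripper_force: 42.3
```

Request:
step_arm(deltas=[[0, 0, 0.02, -0.005, 0], [0, 0, 0.02, 0, 0], [0, 0, 0.02, 0, 0], [0, 0, 0.02, 0, 0], [0, 0, 0.02, 0, 0]])

```text
time: 10.57
tcp_pos: [0.6402, -0.025, 0.0601]
eef_rot: [-0.001, 1.0, 0.005, 0.001]
force: [0.3, 3.9, 5.1]
grip_width: 0.181
gripper_force: 41.8
```

Request:
step_arm(deltas=[[0, 0, 0.02, 0, 0], [0, 0, 0.02, 0, 0], [0, 0, 0.02, 0, 0]])

```text
time: 10.82
tcp_pos: [0.6404, -0.0269, 0.0601]
eef_rot: [-0.0, 1.0, 0.005, 0.001]
force: [-0.3, 3.9, 4.7]
grip_width: 0.179
gripper_force: 41.8
```

Request:
step_arm(deltas=[[0, 0, 0.02, 0, 0], [0, 0, 0.02, 0, 0], [0, 0, 0.02, 0, 0], [0, 0, 0.02, 0, 0], [0, 0, 0.02, 0, 0]])

```text
time: 11.23
tcp_pos: [0.6404, -0.0299, 0.06]
eef_rot: [-0.0, 1.0, 0.005, 0.001]
force: [-0.2, 3.9, 5.1]
grip_width: 0.175
gripper_force: 41.8
```

Request:
step_arm(deltas=[[0, 0, 0.02, 0, 0], [0, 0, 0.02, 0, 0], [0, 0, 0.02, 0, 0], [0, 0, 0.02, 0, 0], [0, 0, 0.02, 0, 0]])

```text
time: 11.65
tcp_pos: [0.6396, -0.0338, 0.0586]
eef_rot: [0.0, 1.0, 0.005, -0.0]
force: [-0.9, -0.3, -0.8]
grip_width: 0.175
gripper_force: 40.8
```

Request:
step_arm(deltas=[[0, 0, 0, 0.03, 0], [0, 0, 0, 0.03, 0], [0, 0, 0, 0, 0]])

```text
time: 11.9
tcp_pos: [0.6396, -0.0337, 0.0567]
eef_rot: [-0.0, 1.0, 0.005, -0.0]
force: [0.5, -0.1, -1.2]
grip_width: 0.181
gripper_force: 40.8
```

Request:
step_arm(deltas=[[0, 0, 0, 0.02, 0], [0, 0, 0, 0.02, 0], [0, 0, 0, 0.02, 0], [0, 0, 0, 0, 0]])

```text
time: 12.23
tcp_pos: [0.6399, -0.0336, 0.0553]
eef_rot: [0.0, 1.0, 0.005, -0.0]
force: [-0.7, 0.3, -1.1]
grip_width: 0.179
gripper_force: 40.8
```

Request:
step_arm(deltas=[[0, 0, 0, 0.02, 0], [0, 0, 0, 0, 0], [0, 0, 0, 0, 0]])

```text
time: 12.48
tcp_pos: [0.6399, -0.0335, 0.0551]
eef_rot: [0.0, 1.0, 0.005, 0.0]
force: [-1.0, 1.5, 0.9]
grip_width: 0.18
gripper_force: 41.3
```

Request:
step_arm(deltas=[[0, -0.06, 0, -0.005, 0], [0, -0.1, 0, 0, 0], [0, -0.15, 0, 0, 0], [0, -0.15, 0, 0, 0], [0, -0.15, 0, 0, 0]])

```text
time: 12.9
tcp_pos: [0.6212, -0.0338, 0.0552]
eef_rot: [0.0, 1.0, 0.005, 0.0]
force: [1.5, -0.5, 0.6]
grip_width: 0.182
gripper_force: 41.2
```

Request:
step_arm(deltas=[[0, -0.15, 0, 0, 0], [0, -0.15, 0, 0, 0], [0, -0.15, 0, 0, 0], [0, -0.15, 0, 0, 0], [0, -0.15, 0, 0, 0]])

```text
time: 13.32
tcp_pos: [0.5987, -0.034, 0.0551]
eef_rot: [0.0, 1.0, 0.005, 0.0]
force: [0.7, -0.1, 1.7]
grip_width: 0.181
gripper_force: 41.3
```

Request:
step_arm(deltas=[[0, -0.15, 0, 0, 0], [0, -0.15, 0, 0, 0], [0, -0.15, 0, 0, 0], [0, -0.15, 0, 0, 0], [0, -0.15, 0, 0, 0]])

```text
time: 13.73
tcp_pos: [0.5763, -0.0342, 0.0551]
eef_rot: [0.0, 1.0, 0.005, 0.0]
force: [2.9, -0.3, 2.1]
grip_width: 0.181
gripper_force: 41.3
```

Request:
step_arm(deltas=[[0, -0.15, 0, 0, 0], [0, -0.15, 0, 0, 0], [0, -0.15, 0, 0, 0], [0, -0.15, 0, 0, 0], [0, -0.15, 0, 0, 0]])

```text
time: 14.15
tcp_pos: [0.5538, -0.0345, 0.0551]
eef_rot: [0.0, 1.0, 0.005, 0.0]
force: [3.0, 0.4, 2.1]
grip_width: 0.181
gripper_force: 41.4
```

Request:
step_arm(deltas=[[0, -0.15, 0, 0, 0], [0, -0.15, 0, 0, 0], [0, -0.15, 0, 0, 0], [0, -0.15, 0, 0, 0], [0, -0.15, 0, 0, 0]])

```text
time: 14.57
tcp_pos: [0.5313, -0.0347, 0.0551]
eef_rot: [0.0, 1.0, 0.005, 0.0]
force: [2.9, -1.1, 3.2]
grip_width: 0.181
gripper_force: 41.5
```

Request:
step_arm(deltas=[[0, -0.15, 0, 0, 0], [0, -0.15, 0, 0, 0], [0, -0.12, 0, 0, 0], [0, -0.08, 0, 0, 0], [0, -0.04, 0, 0, 0]])

```text
time: 14.98
tcp_pos: [0.5151, -0.0349, 0.0551]
eef_rot: [0.0, 1.0, 0.005, 0.0]
force: [3.2, -0.1, 3.5]
grip_width: 0.184
gripper_force: 41.7
```

Request:
step_arm(deltas=[[0, -0.03, 0, 0, 0], [0, -0.03, 0, 0, 0], [0, -0.03, 0, 0, 0]])

```text
time: 15.23
tcp_pos: [0.5129, -0.035, 0.0551]
eef_rot: [0.0, 1.0, 0.005, 0.0]
force: [3.7, -0.3, 4.3]
grip_width: 0.18
gripper_force: 41.8
```

Request:
step_arm(deltas=[[0, -0.03, 0, 0, 0], [0, -0.03, 0, 0, 0], [0, -0.03, 0, 0, 0]])

```text
time: 15.48
tcp_pos: [0.5101, -0.035, 0.0551]
eef_rot: [0.0, 1.0, 0.005, 0.0]
force: [3.7, -1.1, 4.9]
grip_width: 0.178
gripper_force: 41.8
```

Request:
step_arm(deltas=[[0, -0.03, 0, -0.01, 0], [0, -0.03, 0, 0, 0], [0, -0.03, 0, 0, 0]])

```text
time: 15.73
tcp_pos: [0.5069, -0.0349, 0.0551]
eef_rot: [-0.0, 1.0, 0.005, -0.0]
force: [1.8, -1.0, 2.1]
grip_width: 0.181
gripper_force: 41.5
```

Request:
step_arm(deltas=[[0, -0.03, 0, 0, 0], [0, -0.03, 0, 0, 0]])

```text
time: 15.9
tcp_pos: [0.5051, -0.0349, 0.0551]
eef_rot: [-0.0, 1.0, 0.005, -0.0]
force: [1.6, -0.9, 1.5]
grip_width: 0.183
gripper_force: 41.4
```

Request:
step_arm(deltas=[[0, -0.03, 0, 0, 0], [0, -0.03, 0, 0, 0]])

```text
time: 16.07
tcp_pos: [0.5033, -0.0349, 0.0551]
eef_rot: [-0.0, 1.0, 0.005, -0.0]
force: [1.5, -0.4, 0.3]
grip_width: 0.177
gripper_force: 41.3
```

Request:
step_arm(deltas=[[0, -0.03, 0, 0, 0], [0, -0.03, 0, 0, 0]])

```text
time: 16.23
tcp_pos: [0.5015, -0.0349, 0.0551]
eef_rot: [-0.0, 1.0, 0.005, -0.0]
force: [1.4, 0.2, -0.3]
grip_width: 0.183
gripper_force: 41.2
```

Request:
step_arm(deltas=[[0, -0.02, 0, 0, 0], [0, -0.02, 0, 0, 0]])

```text
time: 16.4
tcp_pos: [0.5003, -0.035, 0.0551]
eef_rot: [-0.0, 1.0, 0.005, -0.0]
force: [1.1, -0.5, -0.7]
grip_width: 0.183
gripper_force: 41.1
```

Request:
step_arm(deltas=[[0, -0.02, 0, 0.003, 0], [0, -0.02, 0, 0, 0]])

```text
time: 16.57
tcp_pos: [0.4993, -0.035, 0.0551]
eef_rot: [-0.0, 1.0, 0.005, -0.0]
force: [-0.6, -0.4, -0.7]
grip_width: 0.18
gripper_force: 41.1
```

Request:
step_arm(deltas=[[0, -0.02, 0, 0, 0], [0, -0.02, 0, 0, 0]])

```text
time: 16.73
tcp_pos: [0.4981, -0.035, 0.0551]
eef_rot: [-0.0, 1.0, 0.005, -0.0]
force: [0.2, 0.0, -0.3]
grip_width: 0.181
gripper_force: 41.0
```

Request:
step_arm(deltas=[[0, -0.02, 0, 0, 0], [0, -0.02, 0, 0, 0]])

```text
time: 16.9
tcp_pos: [0.4973, -0.0351, 0.0552]
eef_rot: [0.0, 1.0, 0.005, 0.0]
force: [3.7, 1.0, -2.2]
grip_width: 0.178
gripper_force: 40.7
```

Request:
step_arm(deltas=[[0, -0.02, 0, 0, 0], [0, -0.02, 0, 0, 0]])

```text
time: 17.07
tcp_pos: [0.4969, -0.0352, 0.0554]
eef_rot: [0.0, 1.0, 0.005, 0.001]
force: [6.5, 1.3, -3.9]
grip_width: 0.18
gripper_force: 40.5
```

Request:
step_arm(deltas=[[0, 0.025, 0, 0.01, 0], [0, 0, 0, 0, 0], [0, 0, 0, 0, 0]])

```text
time: 17.32
tcp_pos: [0.4972, -0.0351, 0.0552]
eef_rot: [0.0, 1.0, 0.005, 0.001]
force: [4.8, 1.4, 0.2]
grip_width: 0.178
gripper_force: 41.1
```

Request:
step_arm(deltas=[[0.25, 0, 0, 0, 0], [0.3, 0, 0, 0, 0], [0.4, 0, 0, 0, 0], [0.5, 0, 0, 0, 0], [0.6, 0, 0, 0, 0]])

```text
time: 17.73
tcp_pos: [0.4963, -0.0351, 0.0548]
eef_rot: [-0.0, 1.0, 0.005, -0.0]
force: [-0.2, 1.1, -0.4]
grip_width: 0.594
gripper_force: 0.0
```

Request:
step_arm(deltas=[[0.6, 0, 0, 0, 0], [0.6, 0, 0, 0, 0]])

```text
time: 17.9
tcp_pos: [0.4965, -0.0351, 0.0549]
eef_rot: [-0.0, 1.0, 0.005, -0.0]
force: [-0.1, 0.5, -0.7]
grip_width: 0.601
gripper_force: 0.0
```

```bash
python3 - <<'E'
from h import *
st()
for n in ("scene","side"):
    c=cam(n); cv2.imwrite(f"pics/{n}4.png",c["pixels"])
    for l in ("ruler_grip","ruler_tongue","ruler_blade","board_mark"): 
        print(n,l,[(np.round(q["location"],4).tolist(),round(q["confidence"],2)) for q in bot.mark_of(l,n)[:1]])
E
```

```text
{'time': 17.9, 'tcp_pos': [0.4965, -0.0351, 0.0549], 'eef_rot': [-0.0, 1.0, 0.0054, -0.0001], 'force': [-0.056, 0.4623, -0.7101], 'moment': [0.0132, -0.0477, 0.0125], 'grip_width': 0.6005, 'gripper_force': 0.0}
scene ruler_grip [([0.5013, -0.0376, 0.0463], 0.98)]
scene ruler_tongue [([0.4946, -0.0328, 0.0065], 0.7)]
scene ruler_blade [([0.4968, -0.2966, 0.0132], 0.94)]
scene board_mark [([0.4796, -0.0007, 0.0115], 0.94)]
side ruler_grip [([0.4943, -0.0361, 0.0512], 0.63)]
side ruler_tongue [([0.4993, -0.0364, 0.0092], 0.75)]
side ruler_blade []
side board_mark [([0.4793, 0.0001, 0.0126], 0.7)]
```

Released; retreat upward and look.

Request:
step_arm(deltas=[[0.6, 0, 0, -0.2, 0], [0.6, 0, 0, -0.5, 0], [0.6, 0, 0, -0.9, 0], [0.6, 0, 0, -0.9, 0], [0.6, 0, 0, -0.5, 0]])

```text
time: 18.82
tcp_pos: [0.4972, -0.0352, 0.1479]
eef_rot: [0.001, 1.0, 0.005, 0.002]
force: [0.4, -0.9, 0.6]
grip_width: 0.601
gripper_force: 0.0
```

Request:
step_arm(deltas=[[0.6, 0, 0, -0.5, 0], [0.6, 0, 0, -0.5, 0], [0.6, 0, 0, 0, 0], [0.6, 0, 0, 0, 0]])

```text
time: 19.15
tcp_pos: [0.4967, -0.0351, 0.1754]
eef_rot: [0.0, 1.0, 0.005, 0.001]
force: [-0.8, 0.2, 0.0]
grip_width: 0.602
gripper_force: 0.0
```

```bash
python3 - <<'E'
from h import *
st()
I=[]
for n in ("scene","side"):
    c=cam(n); I.append(cv2.resize(c["pixels"][140:420,160:460],(400,373)))
    for l in ("ruler_grip","ruler_tongue","ruler_blade","board_mark"): 
        print(n,l,[(np.round(q["location"],4).tolist(),round(q["confidence"],2)) for q in bot.mark_of(l,n)[:1]])
cv2.imwrite("pics/both5.png",np.hstack(I))
E
```

```text
{'time': 19.15, 'tcp_pos': [0.4967, -0.0351, 0.1754], 'eef_rot': [0.0002, 1.0, 0.0054, 0.0007], 'force': [-0.755, 0.1541, 0.0475], 'moment': [0.0028, 0.0038, 0.0357], 'grip_width': 0.6022, 'gripper_force': 0.0}
scene ruler_grip [([0.5018, -0.0384, 0.0493], 0.68)]
scene ruler_tongue [([0.4919, -0.0354, 0.009], 0.97)]
scene ruler_blade [([0.4968, -0.2992, 0.0125], 0.63)]
scene board_mark [([0.4831, -0.0055, 0.0148], 0.83)]
side ruler_grip [([0.4969, -0.0401, 0.0522], 0.86)]
side ruler_tongue [([0.4981, -0.0345, 0.0076], 0.69)]
side ruler_blade [([0.5013, -0.298, 0.0154], 0.96)]
side board_mark [([0.4797, 0.0005, 0.0126], 0.7)]
```

View pics/both5.png

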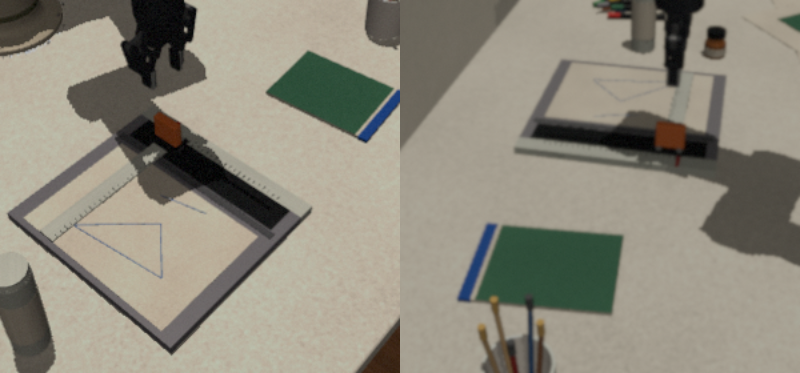

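The pictures show the ruler lying flat across the sheet. Its grip is beside the red mark, and the gripper is clear of it.

```bash
python3 -c "
from plant import bot
print(bot.finish_job())"
```

```text
the job is handed in; nothing more can be done
None
```

I fitted the ruler's tongue fully into the guide groove, slid it to the near end, released it lying flat across the sheet, and handed the job in at about 20 s; no verdict was returned.

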